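# Make up the order tray and hang its card on the pass rail

## Robot

A 6-joint arm with a two-finger parallel gripper is mounted at the origin on the work surface. World frame = base frame: x ahead of the robot, y to its left, z up, the work surface at z = 0. Lengths are in mm, angles in rad, forces in N, time in s.
With the tool pointing down it reaches from about 350 to 975 mm from the base axis. Payload 7.1 kg.
Tool frame: the origin (TCP) lies midway between the tips of the shut fingers; the grasp point (between the pads) lies 19 mm behind it; z points along the fingers, y is the line along which they close (so a half turn about z gives the same grasp; the last joint's range is limited). The gripper opens to 88 mm and grips with 3 to 60 N. Pads are 20 mm wide; open, the fingers measure 115 mm over their backs; the gripper's body (75 mm by 178 mm) begins 61 mm behind the grasp point.
Start: joints at [-0.019, 0.423, 1.63, -0, 1.089, -0.019], TCP at [624.984, 0.026, 222.675] pointing down, gripper open.
Joint ranges: [-3, 3], [-0.9, 2.11], [0.09, 2.58], [-1.31, 4.45], [0.11, 2.69], [-2.54, 2.54]. Speed limits (rad/s): [2.39, 2.39, 3.01, 3.14, 3.14, 3.14].

## Interface

Orientations are given as a rotation vector (axis times angle).
In Python, from workcell import ctrl gives the robot as it stands.
- The arm moves only by the shell command python3 -m pendant 'ROWS'. ROWS is a JSON object of lists of equal length, an entry for each row: "grip": the opening, from -1 (shut) to 1 (fully open); "linear": the shift along the tool's x, y, z in mm, a list of three; "angular": the turn, a rotation vector about the tool's x, y, z in rad, a list of three. In form: {"grip": [grip, ...], "linear": [[tx, ty, tz], ...], "angular": [[ax, ay, az], ...]}. A call has 1 to 12 rows; each row shifts and turns the commanded pose from where the row before left it, along the tool's axes as they then stand; what a row does not reach is not made up. A row lasts 1/12 s, in which the tool goes at most 41.7 mm and 7.16 degrees, less where a joint would pass 70% of its speed; a pose out of reach is approached as far as the arm can. A call with a gripper value outside its range is refused whole. The fingers move at their own pace and stop on an object; the grip force is fixed at half the most. Time passes only in rows, so rows that do not move let the fingers close. It gives the time, the measured TCP pose, the force, the opening and the grip force at its end, in the units of the state.
- ctrl.get_obs(): the state, without advancing time (a new reading comes with each control period).
- ctrl.get_image(name): name is "scene" or "side" or "wrist"; returns the picture (480x640x3 uint8, red, green, blue); there is no depth.
- ctrl.camera_params(name): a dict with "vfov" (degrees; the focal length in pixels is half the picture's height over the tangent of half this angle, whatever the lens; pixels are square), "cx", "cy" (the principal point, pixels), "R" (3x3) and "t" (3): a world point X has camera coordinates R X + t; the wrist camera has in their place "T_tool_cam" (4x4, takes a point from camera to tool coordinates, whose origin is the TCP and whose axes are the flange's). Camera axes: x right, y down, z forward; pixel columns grow to the right and rows downward; lengths in mm; the calibration is good to about 2 mm. The wrist camera is an equidistant fisheye: a pixel r from the principal point sees the ray r / f radians off the axis. A picture is of the moment at which its call begins: read the wrist's pose just before it. camera_params takes no time and is no camera call.
- ctrl.close_job(): hands the job in; it is judged then, once.
The state is a dict: "t": time; "qpos": joint angles; "qvel": joint speeds; "joint_torque": joint torques, N m; "ee_pos": TCP position; "orientation": TCP orientation; "ft_force": force on the tool from outside, world axes, zero at the start; "moment": the same for the moment, N m; "width": finger opening in mm; "grasp_force": force on a finger pad.
Only numpy, scipy, OpenCV 4.12 (cv2) and the standard library are available. Lean on these libraries where they do the work, as an engineer would, in place of code of your own. Each camera call takes 0.05 s, during which the arm holds its last target. There are 200 camera calls.

## Task

Make up the order: put every lidded pot on the counter into the pocket of the wooden tray that has its shape and size, fully down and upright. Once all the pots are in, hook the order-card stand over the rail well short of the pair of white bands, on the side nearer the robot, slide it along the rail without lifting it off until it hangs between the bands, and leave it hanging there with all the pots in place. Leave the other crockery, the bottle and the spoon where they are.

Things in the scene. Friction and masses are not known exactly. Their poses are not given: they have to be found in the camera images.
- tray: wooden serving tray with five shaped pockets, 285 mm (x) by 195 mm (y), 26 mm high, fixed to the counter; origin under its centre, z up. The pockets are 18 mm deep with chamfered mouths, and their straight sides run along the tray's x and y. It has a pocket for each pot, also for pots that are absent
- pot_round: loose large round pot, 80 mm in diameter, white with a plain steel lid, 0.25 kg or so; absent in some starts (None). The lid's flat top is 46 mm above the underside; on it stands, centred, an upright steel rib to hold it by: 40 mm long along the pot's x, 12 mm thick along its y, 28 mm high (top at 74 mm). Origin: centre of the underside, z up
- tray_hole0 (a point): centre of the tray's large round pocket, 88 mm in diameter, at the level of the tray's top face (26 mm above the counter); same axes as the tray. It is for the large round pot, with 4 mm of play all round; seated, the pot's underside is 18 mm below this point
- pot_small: loose small round pot, 58 mm in diameter, white with a plain steel lid, 0.25 kg or so; absent in some starts (None). The lid's flat top is 46 mm above the underside; on it stands, centred, an upright steel rib to hold it by: 40 mm long along the pot's x, 12 mm thick along its y, 28 mm high (top at 74 mm). Origin: centre of the underside, z up
- tray_hole1 (a point): centre of the tray's small round pocket, 66 mm in diameter, at the level of the tray's top face (26 mm above the counter); same axes as the tray. It is for the small round pot, with 4 mm of play all round; seated, the pot's underside is 18 mm below this point
- pot_square: loose square pot, 70 x 70 mm, white with a plain steel lid, 0.25 kg or so; absent in some starts (None). The lid's flat top is 46 mm above the underside; on it stands, centred, an upright steel rib to hold it by: 40 mm long along the pot's x, 12 mm thick along its y, 28 mm high (top at 74 mm). Origin: centre of the underside, z up
- tray_hole2 (a point): centre of the tray's square pocket, 78 x 78 mm, at the level of the tray's top face (26 mm above the counter); same axes as the tray. It is for the square pot, with 4 mm of play all round; seated, the pot's underside is 18 mm below this point
- pot_oblong: loose oblong pot, 100 mm (its x) by 56 mm (its y), white with a plain steel lid, 0.25 kg or so; absent in some starts (None). The lid's flat top is 46 mm above the underside; on it stands, centred, an upright steel rib to hold it by: 40 mm long along the pot's x, 12 mm thick along its y, 28 mm high (top at 74 mm). Origin: centre of the underside, z up
- tray_hole3 (a point): centre of the tray's oblong pocket, 108 mm (tray x) by 64 mm (tray y), at the level of the tray's top face (26 mm above the counter); same axes as the tray. It is for the oblong pot, with 4 mm of play all round; seated, the pot's underside is 18 mm below this point
- pot_slim: loose long slim pot, 112 mm (its x) by 40 mm (its y), white with a plain steel lid, 0.25 kg or so; absent in some starts (None). The lid's flat top is 46 mm above the underside; on it stands, centred, an upright steel rib to hold it by: 40 mm long along the pot's x, 12 mm thick along its y, 28 mm high (top at 74 mm). Origin: centre of the underside, z up
- tray_hole4 (a point): centre of the tray's long slim pocket, 120 mm (tray x) by 48 mm (tray y), at the level of the tray's top face (26 mm above the counter); same axes as the tray. It is for the long slim pot, with 4 mm of play all round; seated, the pot's underside is 18 mm below this point
- rail: round steel rail, 12 mm in diameter, 250 mm long along its y, on two posts of the same bar at y = -125 mm and +125 mm; fixed. Origin: on the counter below its middle. The rail's axis is 190 mm above the counter; its +y end points away from the robot, its -y end is the one nearer the robot
- mark: the mark on the rail: two painted white bands, each 12 mm wide, 50 mm clear between them. Origin: on the rail's axis midway between the bands; y along the rail as for rail (+y away from the robot), z up. 30 to 65 mm beyond the rail's middle, towards its +y end
- tag: loose order-card stand in steel, 161 mm high, about 0.25 kg, standing on the counter, its +x side roughly towards the rail. Origin: underside of its foot, below the hook's middle; z up. Foot 55 mm (x, -22 to +33) by 60 mm (y), 8 mm thick. A card plate, 6 mm thick, 50 mm wide, rises at x = -15 mm to the hook (point tag_hook); on that stands a grip tab (point tag_tab). Centre of mass near x = y = 0
- tag_tab (a point): centre of the stand's upright grip tab, 141 mm above its foot's underside; the tab is 8 mm thick (stand's x), 36 mm wide (y), from z = 121 to 161 mm, and stands on the crossbar of the hook
- tag_hook (a point): underside centre of the hook's crossbar (36 x, 30 y, 6 mm thick), 115 mm above the foot's underside. From its +x edge a lip (x 12 to 18 mm) comes down to z = 79 mm; lip and card plate leave a 24 mm gap for the rail. The rail goes in from the +x side, under the lip and over the foot, y along the rail. Hung, the stand is upright and this point 6 mm above the rail's axis
- bowl: white bowl, 96 mm wide, 36 mm high; bystander
- saucer: white saucer, 100 mm wide, 18 mm high; bystander
- dish: small white bowl, 80 mm wide, 30 mm high; bystander
- sauce: clear bottle, 56 mm wide, 150 mm high; bystander
- spoon: spoon, 170 mm long, lying on the counter; bystander
Mind the look-alikes: they are no part of the job. What is shaped like the pot_slim but blue, red or yellow is not meant.

How it is judged (in metres and radians):
On the way, in this order (a step that is already met when the one before it is completed fails the run):
1. every pot present sits fully down in the pocket of its own shape (horizontal distance between pot_round and tray_hole0 below 0.008 m and z of pot_round in the frame of tray_hole0 below -0.014 m and angle between each of pot_round, pot_small, pot_square, pot_oblong, pot_slim's own z axis and vertical below 0.08 rad and linear speed of each of pot_round, pot_small, pot_square, pot_oblong, pot_slim below 0.03 m/s and horizontal distance between pot_small and tray_hole1 below 0.008 m and z of pot_small in the frame of tray_hole1 below -0.014 m and horizontal distance between pot_square and tray_hole2 below 0.008 m and z of pot_square in the frame of tray_hole2 below -0.014 m and horizontal distance between pot_oblong and tray_hole3 below 0.008 m and z of pot_oblong in the frame of tray_hole3 below -0.014 m and horizontal distance between pot_slim and tray_hole4 below 0.008 m and z of pot_slim in the frame of tray_hole4 below -0.014 m), for 0.2 s.
2. the order-card stand is hooked over the rail on the robot's side of the bands, at least 50 mm short of the middle between them (x of tag_hook in the frame of mark between -0.014 and 0.014 m and z of tag_hook in the frame of mark between 0 and 0.01 m and y of tag_hook in the frame of mark between -0.2 and -0.05 m and angle between tag's own z axis and vertical below 0.2 rad), for 0.2 s.
3. the stand has been slid along the rail to between the bands (x of tag_hook in the frame of mark between -0.014 and 0.014 m and z of tag_hook in the frame of mark between 0 and 0.01 m and y of tag_hook in the frame of mark between -0.013 and 0.013 m and angle between tag's own z axis and vertical below 0.2 rad), for 0.2 s.
At the end, for the whole second after the job is handed in: every pot present is at rest in its own pocket (within 8 mm of its centre, underside at least 14 mm below the tray's top, upright within 0.08 rad), and the stand hangs on the rail, its middle within 13 mm of the middle between the bands, upright within 0.2 rad, at rest (all of step 1 and all of step 3 and linear speed of tag below 0.05 m/s); the robot touches nothing.
It fails at once if the stand is held above the rail's marked part (within 30 mm of the middle between the bands) instead of being slid there (x of tag_hook in the frame of mark between -0.02 and 0.02 m and y of tag_hook in the frame of mark between -0.03 and 0.03 m and z of tag_hook in the frame of mark between 0.022 and 0.15 m).
It fails at once if another thing (crockery, bottle or spoon) is moved more than 30 mm (distance of any of bowl, saucer, dish, sauce, spoon from where it was at the start of the episode above 0.03 m).
Of pot_round, pot_small, pot_square, pot_oblong, pot_slim only 3 to 5 are there at a start; the rules pass over those that are not, and their reading is None.
At some moment in a run one of pot_round, pot_small, pot_square, pot_oblong, pot_slim may be knocked a few centimetres aside while the robot is not near it.
It also fails if it takes over 210 s, if anything falls off the work surface, if the arm or the gripper's body presses on something with over 40 N, if the wrist force passes 120 N, or if a joint passes its speed limit or range.

## Working session

There is one attempt and no reset: what is moved stays moved. The work goes in short steps, Python scripts to look and compute and a shell command to move; the robot and the scene stay as the last step left them, time stands still between calls to the robot, and variables do not carry over. Pictures are saved under pics/ and viewed, at most 14 in all, crops included, and the job is handed in when it is done.

```bash
mkdir -p pics; ls; python3 - <<'E'
from workcell import ctrl
import cv2, numpy as np
for n in ("scene","side","wrist"):
    im=ctrl.get_image(n); cv2.imwrite(f"pics/{n}0.png",im[:,:,::-1])
    print(n,{k:(np.round(v,4).tolist() if not isinstance(v,str) else v) for k,v in ctrl.camera_params(n).items()})
print(ctrl.get_obs())
E
```

```text
pics
scene {'vfov': 54.828, 'cx': 320.0175, 'cy': 242.1215, 'R': [[-0.2006, 0.9796, 0.0091], [0.6766, 0.1453, -0.7219], [-0.7085, -0.1387, -0.692]], 't': [153.6365, -247.4723, 1565.5662]}
side {'vfov': 44.1527, 'cx': 307.4234, 'cy': 242.6254, 'R': [[-0.9869, -0.1603, 0.0183], [-0.1189, 0.6465, -0.7536], [0.1089, -0.7459, -0.6571]], 't': [519.5364, 217.0992, 1223.1397]}
wrist {'vfov': 65.7065, 'cx': 316.6049, 'cy': 241.8004, 'T_tool_cam': [[-0.0002, -0.9526, -0.3043, 83.4559], [1.0, -0.0006, 0.0012, 0.4447], [-0.0014, -0.3043, 0.9526, -162.1884], [0.0, 0.0, 0.0, 1.0]]}
{'t': 0.15, 'qpos': array([-1.89930952e-02,  4.23661535e-01,  1.63050558e+00,  4.46480326e-05,
        1.08856946e+00, -1.90277088e-02]), 'qvel': array([-0.00082934, -0.00238341, -0.00312905,  0.00126655, -0.00068942,
        0.00033378]), 'joint_torque': array([ 9.52650989e-04, -5.44981134e+01, -2.73919362e+01,  6.45430083e-02,
        2.04369903e-02, -3.19723256e-05]), 'ee_pos': array([6.24577607e+02, 5.03088111e-02, 2.22086098e+02]), 'orientation': array([-2.22082377e+00, -2.22085460e+00,  1.20111799e-03]), 'ft_force': array([ 0.24236464,  0.10968902, -0.66444429]), 'moment': array([ 0.01131429, -0.02258217, -0.02109521]), 'grasp_force': 0.0, 'width': 87.86740156944037}
```

View pics/scene0.png

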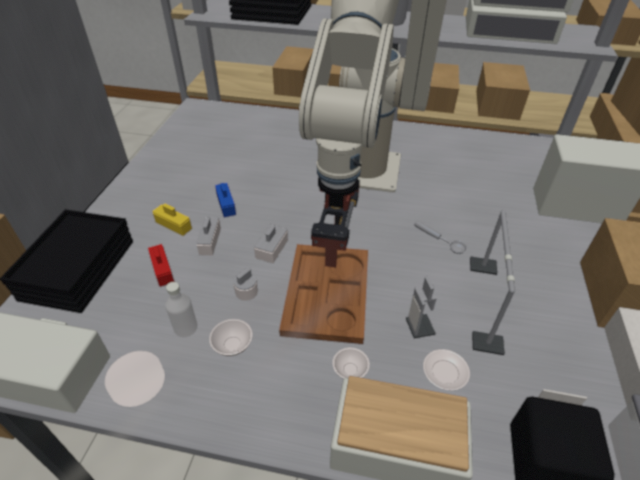

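View pics/side0.png

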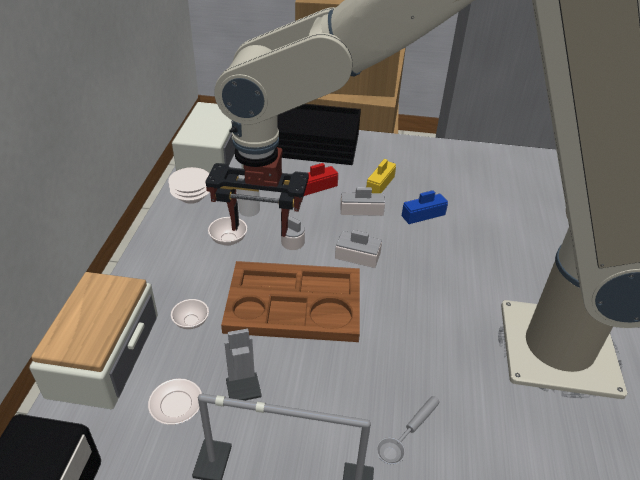

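View pics/wrist0.png

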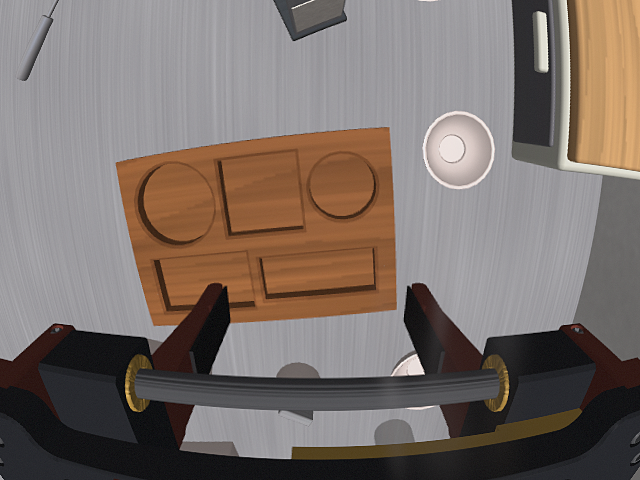

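The scene shows three white, steel-lidded pots: slim at scene (209,236), oblong at (271,243) and small round at (246,286). The look-alikes are blue (226,199), yellow (172,218) and red (160,264). The tray is at (328,292), the stand at (420,310), the rail at x≈500, and the bands sit toward its far end. No round or square pot is visible.

```bash
cat > h.py <<'E'
import numpy as np, cv2
from scipy.spatial.transform import Rotation as Ro
from workcell import ctrl
def rays(name, px, obs=None):
    """origin, unit directions (world) for pixels"""
    p=ctrl.camera_params(name); f=240/np.tan(np.radians(p["vfov"])/2)
    K=np.array([[f,0,p["cx"]],[0,f,p["cy"]],[0,0,1]]); px=np.array(px,float).reshape(-1,1,2)
    if name=="wrist":
        u=cv2.fisheye.undistortPoints(px,K,np.zeros(4)).reshape(-1,2)
        T=np.array(p["T_tool_cam"]); Rt=Ro.from_rotvec(obs["orientation"]).as_matrix()
        R=Rt@T[:3,:3]; o=Rt@T[:3,3]+obs["ee_pos"]
    else:
        u=cv2.undistortPoints(px,K,None).reshape(-1,2)
        R=np.array(p["R"]).T; o=-R@np.array(p["t"])
    d=np.c_[u,np.ones(len(u))]@R.T
    return o,d/np.linalg.norm(d,axis=1)[:,None]
def cast(name,px,z,obs=None):
    o,d=rays(name,px,obs); return o+d*((z-o[2])/d[:,2])[:,None]
def tri(*od):
    """least-squares meeting point of rays (o,d), and the rms miss"""
    A=np.zeros((3,3)); b=np.zeros(3)
    for o,d in od:
        P=np.eye(3)-np.outer(d,d); A+=P; b+=P@o
    X=np.linalg.solve(A,b)
    return X,np.sqrt(np.mean([np.sum(((np.eye(3)-np.outer(d,d))@(X-o))**2) for o,d in od]))
def shot(tag):
    obs=ctrl.get_obs(); im=ctrl.get_image("wrist")[:,:,::-1].copy()
    np.save(f"pics/{tag}.npy",{"im":im,"obs":obs},allow_pickle=True); cv2.imwrite(f"pics/{tag}.png",im); return im,obs
def load(tag):
    d=np.load(f"pics/{tag}.npy",allow_pickle=True).item(); return d["im"],d["obs"]
def two(ps,pd):
    a,b=rays("scene",[ps]),rays("side",[pd]); return tri((a[0],a[1][0]),(b[0],b[1][0]))
E
python3 - <<'E'
from h import *
np.set_printoptions(precision=1,suppress=True)
obs=ctrl.get_obs()
print("tray",cast("wrist",[(117,162),(389,127),(396,309),(153,325)],26,obs))
for n,a,b in [("slim",(209,220),(363,190)),("obl",(270,232),(360,236)),("small",(244,274),(294,224)),("tab",(430,283),(238,336)),("railnear",(503,215),(367,424)),("railfar",(512,292),(206,398)),
 ("band",(509,258),(260,407)),("band2",(511,284),(220,400))]:
    X,e=two(a,b); print(n,X,e)
print("bystanders",cast("scene",[(231,338),(182,315),(351,364),(446,370),(457,246)],10))
E
```

```text
tray [[ 413.7   57.9   26. ]
 [ 694.8   84.8   26. ]
 [ 713.  -108.9   26. ]
 [ 429.5 -135.4   26. ]]
slim [ 444.5 -370.9   79. ] 2.2982357401827986
obl [ 436.7 -205.1   63.3] 0.39771039406516423
small [ 596.  -224.7   61.4] 0.9645112750050199
tab [617.2 209.5 155.3] 1.0798097538820723
railnear [384.  367.5 185.5] 3.6524122164722126
railfar [629.8 365.4 185.3] 4.41480505582959
band [542.2 367.8 192.6] 0.5237497440212918
band2 [608.  365.4 185.5] 4.468903681869458
bystanders [[ 746.3 -212.1   10. ]
 [ 708.4 -348.3   10. ]
 [ 756.5   67.3   10. ]
 [ 728.5  271.5   10. ]
 [ 328.2  298.5   10. ]]
```

```bash
python3 -m pendant '{"grip":[1,1,1,1,1,1,1,1,1,1],"linear":[[-28,-13,-16],[-28,-13,-16],[-28,-13,-16],[-28,-13,-16],[-28,-13,-16],[-28,-13,-16],[-28,-13,-16],[-28,-13,-16],[0,0,0],[0,0,0]],"angular":[[0,0,0],[0,0,0],[0,0,0],[0,0,0],[0,0,0],[0,0,0],[0,0,0],[0,0,0],[0,0,0],[0,0,0]]}'; python3 -c "
from h import *
shot('w1')"
```

```text
t: 0.98
ee_pos: [520.7, -225.2, 351.4]
orientation: [2.224, 2.217, 0.001]
ft_force: [0.2, -0.1, -0.5]
width: 87.6
grasp_force: 0.0
```

View pics/w1.png

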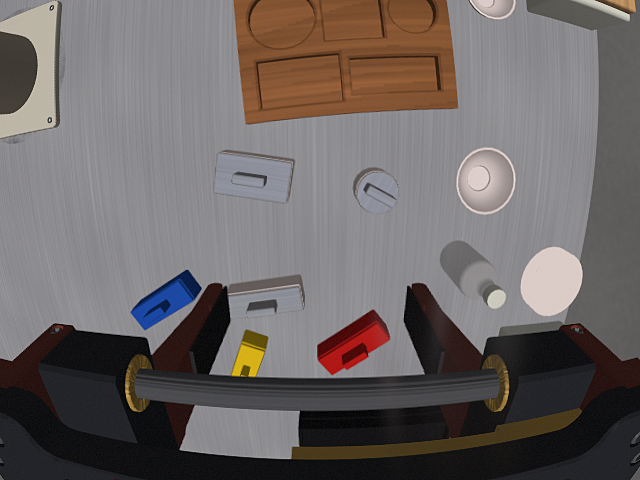

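The tray is at the top of the frame. The oblong pot is at (254,175), the small round one at (377,192) and the slim one at (266,297). Look-alikes: blue (166,299), yellow (250,355), red (353,343). Next is a close crop to check the choice.

```bash
python3 -c "
from h import *
im,o=load('w1'); c=im[140:325,200:415]
cv2.imwrite('pics/w1c.png',cv2.resize(c,None,fx=3.2,fy=3.2,interpolation=cv2.INTER_CUBIC))"
```

```text
(no output)
```

View pics/w1c.png

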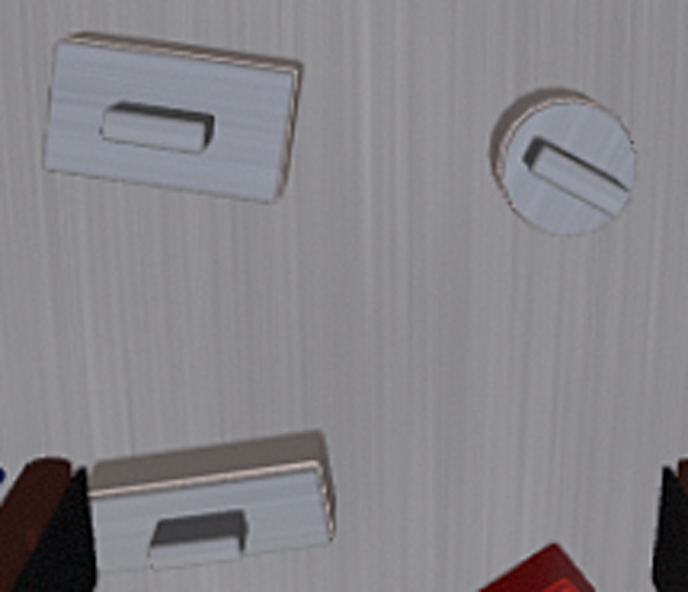

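```bash
cat >> h.py <<'E'
def lids(im,obs,z=46,lo=8,roi=None):
    """bluish steel lids: (pixel centre, world centre, size, long-axis angle deg) cast on plane z"""
    f=im.astype(int); f=cv2.GaussianBlur(im,(3,3),0).astype(int)
    m=((f[...,0]-f[...,2]>lo)&(f[...,1]>110)&(f[...,0]-f[...,2]<60)).astype(np.uint8)
    m=cv2.morphologyEx(m,cv2.MORPH_OPEN,np.ones((3,3),np.uint8)); out=[]
    for c in cv2.findContours(m,cv2.RETR_EXTERNAL,cv2.CHAIN_APPROX_NONE)[0]:
        if cv2.contourArea(c)<400: continue
        q=cv2.convexHull(c).reshape(-1,2); W=cast("wrist",q,z,obs)[:,:2].astype(np.float32)
        (cx,cy),(w,h),a=cv2.minAreaRect(W)
        if w<h: w,h,a=h,w,a+90
        out.append((q.mean(0).round(),np.round([cx,cy],1),np.round([w,h],1),round((a+90)%180-90,1),np.round(cv2.minEnclosingCircle(W)[0],1)))
    return out,m
def trayfit(im,obs,z=26):
    hsv=cv2.cvtColor(im,cv2.COLOR_BGR2HSV)
    m=((hsv[...,0]<18)&(hsv[...,1]>100)&(hsv[...,2]>60)).astype(np.uint8)
    c=max(cv2.findContours(m,cv2.RETR_EXTERNAL,cv2.CHAIN_APPROX_NONE)[0],key=cv2.contourArea)
    return c.reshape(-1,2),m
E
python3 - <<'E'
from h import *
im,o=load('w1'); L,m=lids(im,o)
print(im[175,225],im[175,320],im[193,237],im[181,250])
for l in L: print(l)
c,_=trayfit(im,o); print(c.min(0),c.max(0))
o0=ctrl.get_obs(); 
E
```

```text
[157 145 142] [148 145 146] [157 145 142] [159 147 145]
(array([273., 299.]), array([ 453.4, -380.9]), array([90.7, 33.1]), 9.3, array([ 453.2, -378.8]))
(array([377., 193.]), array([ 600.9, -225.2]), array([51.3, 51.2]), 1.0, array([ 601. , -225.1]))
(array([254., 176.]), array([ 438.8, -204.7]), array([95.3, 51.1]), -9.4, array([ 438.7, -204.7]))
[234   0] [457 123]
```

```bash
python3 -m pendant '{"grip":[1,1,1,1,1,1,1],"linear":[[-21,-14,18],[-21,-14,18],[-21,-14,18],[-21,-14,18],[-21,-14,18],[0,0,0],[0,0,0]],"angular":[[0,0,0],[0,0,0],[0,0,0],[0,0,0],[0,0,0],[0,0,0],[0,0,0]]}'; python3 - <<'E'
from h import *
im,o=shot('w2')
A,_=lids(*load('w1')); B,m=lids(im,o)
for l in B: print(l)
oa=load('w1')[1]
for a in A:
    b=min(B,key=lambda b:np.linalg.norm(b[1]-a[1]))
    # size-independent: triangulate lid outline box centres (cast back at 46 to rays)
    def ray(l,ob):
        T=np.array(ctrl.camera_params("wrist")["T_tool_cam"]); org=Ro.from_rotvec(ob["orientation"]).as_matrix()@T[:3,3]+ob["ee_pos"]
        d=np.r_[l[1],46]-org; return org,d/np.linalg.norm(d)
    print(a[1],b[1],tri(ray(a,oa),ray(b,o)))
E
```

```text
t: 1.62
ee_pos: [450.3, -327.9, 258.7]
orientation: [-2.219, -2.218, 0.0]
ft_force: [0.6, 0.6, -0.1]
width: 87.8
grasp_force: 0.0
(array([317., 259.]), array([ 446. , -383.2]), array([107.1,  35.2]), 8.5, array([ 446.4, -383.4]))
(array([449., 115.]), array([ 587. , -227.4]), array([49.9, 24.4]), -82.5, array([ 597.3, -226.1]))
(array([310.,  83.]), array([ 439.2, -205.1]), array([95.1, 51.1]), -9.4, array([ 439.2, -204.8]))
[ 453.3 -380.9] [ 446.  -383.2] (array([ 446.81945487, -397.81367314,   10.12438287]), np.float64(1.8631911387424411))
[ 600.9 -225.2] [ 587.  -227.4] (array([ 603.42819585, -228.50861877,   10.7632787 ]), np.float64(4.45610120310037))
[ 438.8 -204.7] [ 439.2 -205.1] (array([ 438.94904173, -204.90458096,   45.49580222]), np.float64(0.27331323631120114))
```

View pics/w2.png

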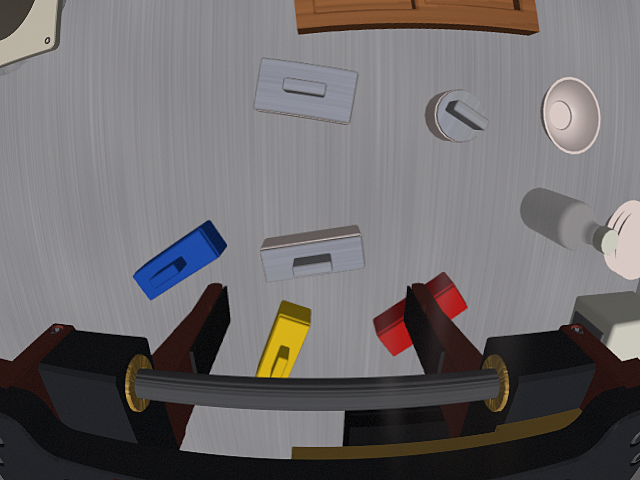

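```bash
python3 -m pendant '{"grip":[1,1,1,1,1,1,1,1,1],"linear":[[31,16,6],[31,16,6],[31,16,6],[31,16,6],[31,16,6],[31,16,6],[31,16,6],[0,0,0],[0,0,0]],"angular":[[0,0,0],[0,0,0],[0,0,0],[0,0,0],[0,0,0],[0,0,0],[0,0,0],[0,0,0],[0,0,0]]}'; python3 - <<'E'
from h import *
np.set_printoptions(precision=1,suppress=True)
im,o=shot('w3'); o1=load('w1')[1]; o2=load('w2')[1]
im0=cv2.imread('pics/wrist0.png')
c,_=trayfit(im,o); h=cv2.convexHull(c); print("tray rect",cv2.minAreaRect(cast("wrist",h.reshape(-1,2),26,o)[:,:2].astype(np.float32)))
print("poly",cv2.approxPolyDP(h,6,True).reshape(-1,2).tolist())
c1,_=trayfit(*load('w1')); print("poly1",cv2.approxPolyDP(cv2.convexHull(c1),6,True).reshape(-1,2).tolist())
print("rib small", cast("wrist",[(200+535/3.2,140+165/3.2),(200+610/3.2,140+212/3.2)],74,o1))
for a,b in [((299.4,286.9),(360,235)),((304.1,308.8),(365,266))]:
    A,B=rays("wrist",[a],o1),rays("wrist",[b],o2); print("slim corner",tri((A[0],A[1][0]),(B[0],B[1][0])))
E
```

```text
t: 2.42
ee_pos: [564.1, -108.8, 219.0]
orientation: [2.215, 2.227, 0.001]
ft_force: [-0.5, 0.9, -0.1]
width: 87.8
grasp_force: 0.0
tray rect ((561.8956298828125, -25.8802490234375), (284.7523193359375, 194.64422607421875), 5.38836669921875)
poly [[449, 26], [459, 215], [187, 238], [162, 52], [300, 29]]
poly1 [[445, 0], [457, 107], [246, 123], [234, 0]]
rib small [[ 583.2 -219.    74. ]
 [ 612.9 -236.9   74. ]]
slim corner (array([ 497.4, -357.6,   42.4]), np.float64(0.7626594365052171))
slim corner (array([ 503.8, -392.6,   42.6]), np.float64(0.17628281147326114))
```

View pics/w3.png

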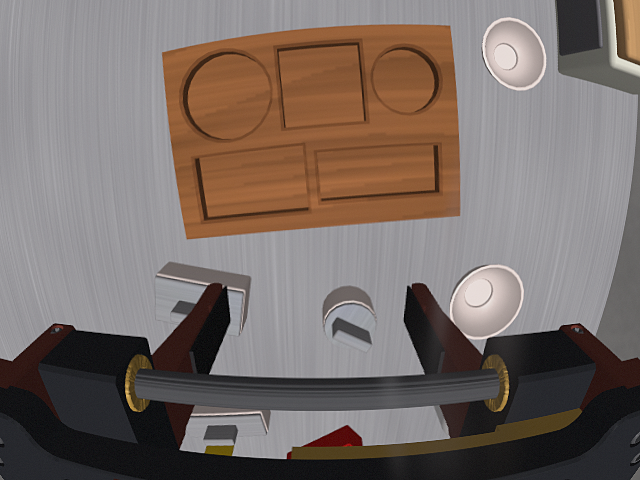

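```bash
cat >> h.py <<'E'
TC=np.array([561.9,-25.9]); TA=np.radians(5.39); TR=np.array([[np.cos(TA),-np.sin(TA)],[np.sin(TA),np.cos(TA)]])
def proj_wrist(X,obs):
    p=ctrl.camera_params("wrist"); f=240/np.tan(np.radians(p["vfov"])/2)
    K=np.array([[f,0,p["cx"]],[0,f,p["cy"]],[0,0,1]]); T=np.array(p["T_tool_cam"]); Rt=Ro.from_rotvec(obs["orientation"]).as_matrix()
    Xc=((X-obs["ee_pos"])@Rt-T[:3,3])@T[:3,:3]
    return cv2.fisheye.projectPoints(Xc.reshape(-1,1,3),np.zeros(3),np.zeros(3),K,np.zeros(4))[0].reshape(-1,2)
E
python3 - <<'E'
from h import *
im,o=load('w3'); s=2.4
u,v=np.meshgrid(np.arange(720),np.arange(500)); t=np.c_[(u.ravel()-360)/s,(250-v.ravel())/s]
X=np.c_[t@TR.T+TC,np.full(len(t),26.)]
q=proj_wrist(X,o).astype(np.float32).reshape(500,720,2)
cv2.imwrite('pics/tray.png',cv2.remap(im,q,None,cv2.INTER_CUBIC))
E
```

```text
(no output)
```

View pics/tray.png

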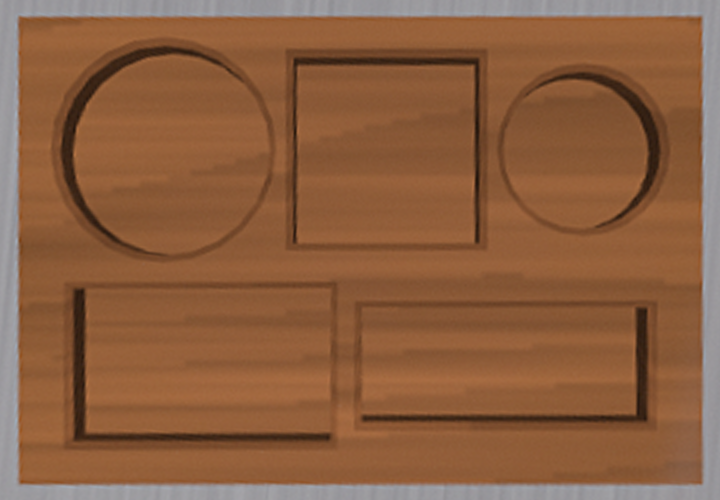

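Rectified tray view: the rims of oblong (200,365), slim (505,364) and small round (583,149) measure 113×68, 125×53 and Ø70 mm at the chamfer tops. These match the given pockets. In tray-frame mm they are at (-66.5,-47.9), (60.6,-47.7) and (93.1,41.9). I'll start with the oblong pot.

```bash
cat >> h.py <<'E'
H={"obl":TR@[-66.5,-47.9]+TC,"slim":TR@[60.6,-47.7]+TC,"small":TR@[93.1,41.9]+TC}
def go(x,y,z,phi,o=None):
    """tool-frame shift to world target at the present yaw, and the yaw turn (about tool z) still to make"""
    o=o or ctrl.get_obs(); R=Ro.from_rotvec(o["orientation"]).as_matrix(); p=np.degrees(np.arctan2(R[1,0],R[0,0]))
    turn=-np.radians((phi-p+180)%360-180)
    print("tcp",o["ee_pos"].round(1),"phi %.1f tilt %.2f"%(p,np.degrees(np.arccos(-R[2,2]))),"w %.1f"%o["width"],"q6 %.2f"%o["qpos"][5],"| shift",(R.T@(np.array([x,y,z])-o["ee_pos"])).round(1),"turn %.3f"%turn)
E
python3 -m pendant '{"grip":[1,1,1,1,1,1,1,1,1,1,1,1],"linear":[[-24,-31,0],[-24,-31,0],[-24,-31,0],[-24,-31,0],[0,0,0],[0,0,0],[0,0,0],[0,0,0],[0,0,0],[0,0,0],[0,0,0],[0,0,0]],"angular":[[0,0,0],[0,0,0],[0,0,0],[0,0,0],[0,0,0.124],[0,0,0.124],[0,0,0.124],[0,0,0.124],[0,0,0.124],[0,0,0.124],[0,0,0.124],[0,0,0.124]]}'
python3 -m pendant '{"grip":[1,1,1,1,1,1,1],"linear":[[0,0,10],[0,0,10],[0,0,10],[0,0,10],[0,0,10],[0,0,10],[0,0,0]],"angular":[[0,0,0.124],[0,0,0.124],[0,0,0.124],[0,0,0.124],[0,0,0.124],[0,0,0.124],[0,0,0]]}'
python3 -c "
from h import *
print(H); go(439,-204.9,51,-9.4)
im,o=shot('w4'); [print(l) for l in lids(im,o)[0]]"
```

```text
t: 3.47
ee_pos: [438.7, -208.8, 219.5]
orientation: [3.013, 0.885, 0.001]
ft_force: [0.9, -0.1, 0.5]
width: 87.7
grasp_force: 0.0
t: 4.05
ee_pos: [437.8, -208.2, 157.8]
orientation: [-3.129, 0.268, 0.003]
ft_force: [-1.3, -0.2, -0.0]
width: 87.7
grasp_force: 0.0
{'obl': array([500.19350321, -79.83485195]), 'slim': array([626.7127277 , -67.69665452]), 'small': array([650.65248887,  24.56004082])}
tcp [ 437.8 -208.2  157.8] phi -9.8 tilt 0.11 w 87.7 q6 1.27 | shift [  0.8  -3.4 106.8] turn -0.007
(array([310., 220.]), array([ 452.8, -207.1]), array([66.3, 51. ]), -9.9, array([ 453.3, -207.5]))
(array([508., 157.]), array([ 471.4, -374.3]), array([54.2, 24.6]), 9.9, array([ 471.2, -372.2]))
(array([296.,  20.]), array([ 605.9, -223.3]), array([32.5, 10.2]), -28.3, array([ 605.9, -223.3]))
(array([300.,  33.]), array([ 597.5, -224.6]), array([52.5, 44.7]), 79.1, array([ 600.9, -224.9]))
```

```bash
python3 -m pendant '{"grip":[1,1,1,1,1,1,-1,-1,-1,-1,-1,-1],"linear":[[1,-3,25],[0,0,25],[0,0,25],[0,0,20],[0,0,12],[0,0,0],[0,0,0],[0,0,0],[0,0,0],[0,0,0],[0,0,0],[0,0,0]],"angular":[[0,0,-0.007],[0,0,0],[0,0,0],[0,0,0],[0,0,0],[0,0,0],[0,0,0],[0,0,0],[0,0,0],[0,0,0],[0,0,0],[0,0,0]]}'
python3 -c "
from h import *
go(500.2,-79.8,130,5.4)"
```

```text
t: 5.1
ee_pos: [440.8, -205.3, 52.3]
orientation: [3.131, -0.248, 0.002]
ft_force: [0.5, 0.5, 0.4]
width: 51.3
grasp_force: 0.0
tcp [ 440.8 -205.3   52.3] phi -9.0 tilt 0.06 w 51.3 q6 1.27 | shift [  39.  -133.3  -77.7] turn -0.252
```

```bash
python3 -m pendant '{"grip":[-1,-1,-1,-1,-1,-1,-1,-1,-1,-1],"linear":[[0,0,0],[0,0,0],[0,0,0],[0,0,0],[0,0,0],[0,0,0],[0,0,0],[0,0,0],[0,0,0],[0,0,0]],"angular":[[0,0,0],[0,0,0],[0,0,0],[0,0,0],[0,0,0],[0,0,0],[0,0,0],[0,0,0],[0,0,0],[0,0,0]]}'
python3 -c "
from h import *
for i in range(3): go(500.2,-79.8,130,5.4); ctrl.get_image('wrist')"
```

```text
t: 5.93
ee_pos: [440.4, -205.2, 51.6]
orientation: [-3.132, 0.248, 0.0]
ft_force: [-0.9, 0.2, -1.5]
width: 11.8
grasp_force: 30.0
tcp [ 440.4 -205.2   51.6] phi -9.1 tilt 0.01 w 11.8 q6 1.27 | shift [  39.3 -133.2  -78.4] turn -0.252
tcp [ 440.4 -205.1   51.6] phi -9.1 tilt 0.01 w 11.6 q6 1.27 | shift [  39.3 -133.2  -78.4] turn -0.252
tcp [ 440.4 -205.1   51.6] phi -9.1 tilt 0.02 w 12.0 q6 1.27 | shift [  39.3 -133.2  -78.4] turn -0.252
```

```bash
python3 -m pendant '{"grip":[-1,-1,-1,-1,-1,-1,-1,-1,-1,-1,-1,-1],"linear":[[0,0,-12],[0,0,-20],[0,0,-20],[8,-26,0],[8,-27,0],[8,-27,0],[8,-27,0],[8,-26,0],[0,0,0],[0,0,0],[0,0,0],[0,0,0]],"angular":[[0,0,0],[0,0,0],[0,0,0],[0,0,0],[0,0,0],[0,0,0],[0,0,0],[0,0,0],[0,0,-0.084],[0,0,-0.084],[0,0,-0.084],[0,0,0]]}'
python3 -c "
from h import *
im,o=shot('w5'); go(501.4,-79.9,60,5.4)
[print(l) for l in lids(im,o,46+o['ee_pos'][2]-51.6)[0]]"
```

```text
t: 7.08
ee_pos: [500.8, -79.8, 103.6]
orientation: [-3.138, -0.153, 0.001]
ft_force: [-0.2, -1.0, -1.2]
width: 11.9
grasp_force: 30.0
tcp [500.8 -80.  103.6] phi 5.3 tilt 0.02 w 11.9 q6 1.30 | shift [ 0.6  0.  43.6] turn -0.002
(array([317., 267.]), array([518.5, -78.8]), array([55.9, 51.6]), 5.4, array([518.8, -78.9]))
(array([523., 142.]), array([ 596.1, -175. ]), array([28. , 13.7]), -8.4, array([ 595.9, -176.3]))
```

```bash
python3 -m pendant '{"grip":[-1,-1,-1,-1,-1,-1,-1],"linear":[[1,0,14],[0,0,10],[0,0,6],[0,0,5],[0,0,5],[0,0,3],[0,0,0]],"angular":[[0,0,0],[0,0,0],[0,0,0],[0,0,0],[0,0,0],[0,0,0],[0,0,0]]}'
python3 -c "
from h import *
go(501.4,-79.9,60,5.4);print(ctrl.get_obs()['ft_force'])"
```

```text
t: 7.72
ee_pos: [501.6, -80.0, 60.1]
orientation: [-3.138, -0.147, 0.002]
ft_force: [-0.4, 0.0, -1.6]
width: 11.8
grasp_force: 30.0
tcp [501.6 -80.   60.1] phi 5.4 tilt 0.06 w 11.8 q6 1.30 | shift [-0.1 -0.1  0.1] turn -0.001
[-0.36030993  0.04142419 -1.55414689]
```

```bash
python3 -m pendant '{"grip":[0.2,0.2,0.2,0.2,0.2,0.2,0.2,0.2,0.2,0.2,0.2,0.2],"linear":[[0,0,0],[0,0,0],[0,0,0],[0,0,0],[0,0,0],[0,0,0],[0,0,-15],[0,0,-25],[0,0,-25],[0,0,-25],[0,0,0],[0,0,0]],"angular":[[0,0,0],[0,0,0],[0,0,0],[0,0,0],[0,0,0],[0,0,0],[0,0,0],[0,0,0],[0,0,0],[0,0,0],[0,0,0],[0,0,0]]}'
python3 -m pendant '{"grip":[0.6,0.6,0.6,0.6,0.6,0.6,0.6,0.6,0.6,0.6,0.6,0.6],"linear":[[-8,30,0],[-8,30,0],[-8,30,0],[-8,30,0],[-8,30,0],[-8,30,0],[-8,30,0],[-8,30,0],[-8,30,0],[-12,26,0],[0,0,0],[0,0,0]],"angular":[[0,0,0],[0,0,0],[0,0,0],[0,0,0],[0,0,0],[0,0,0],[0,0,0],[0,0,0],[0,0,0],[0,0,-0.054],[0,0,0],[0,0,0]]}'
python3 -c "
from h import *
im,o=shot('w6'); go(446,-383.2,51,8.5)
[print(l) for l in lids(im,o)[0]]"
```

```text
t: 8.72
ee_pos: [502.9, -80.2, 152.0]
orientation: [3.137, 0.147, 0.005]
ft_force: [0.4, 0.6, -0.5]
width: 52.7
grasp_force: 0.0
t: 9.72
ee_pos: [444.8, -383.1, 149.0]
orientation: [-3.132, -0.227, 0.003]
ft_force: [-0.1, 0.1, -0.1]
width: 69.9
grasp_force: 0.0
tcp [ 445.  -382.   149.2] phi 8.4 tilt 0.16 w 70.1 q6 0.70 | shift [ 0.9  1.5 98.2] turn -0.003
(array([318., 221.]), array([ 463.9, -380. ]), array([69.9, 34.7]), 9.0, array([ 464.1, -379.6]))
```

View pics/w6.png

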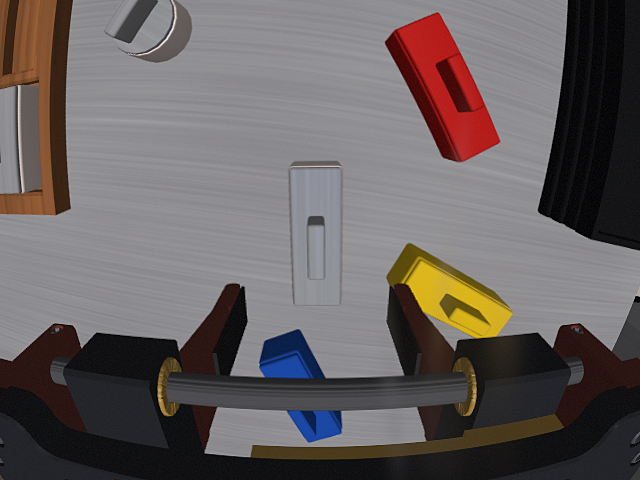

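The slim pot's lid runs from (316,168) to (316,304), with its rib at (316,248). The yellow block's nearest corner is at about (388,275), and I'll check finger clearance to it.

```bash
python3 -c "
from h import *
im,o=load('w6')
P=cast('wrist',[(316,168),(317,304),(388,275),(388,275),(440,338),(405,247)],46,o); P[3]=cast('wrist',[(388,275)],20,o)
print(P.round(1), P[:2].mean(0)); R=Ro.from_rotvec(o['orientation']).as_matrix(); print(((P-o['ee_pos'])@R).round(1))
print(cast('wrist',[(316,214),(316,280)],74,o))"
```

```text
[[ 499.4 -375.2   46. ]
 [ 393.3 -391.4   46. ]
 [ 425.9 -442.8   46. ]
 [ 415.8 -449.8   20. ]
 [ 373.2 -502.9   46. ]
 [ 450.5 -451.3   46. ]] [ 446.32987958 -383.34804897   46.        ]
[[ 55.4   0.3 102.9]
 [-52.    1.1 103.1]
 [-27.1  56.6 102.9]
 [-38.   62.1 129. ]
 [-87.9 108.4 102.9]
 [ -4.   68.5 102.9]]
[[ 472.52780387 -379.22903566   74.        ]
 [ 426.03273774 -385.97024431   74.        ]]
```

```bash
python3 -m pendant '{"grip":[0,0,0,0,0,0,-1,-1,-1,-1,-1,-1],"linear":[[1.5,1,25],[0,0,25],[0,0,25],[0,0,15],[0,0,8],[0,0,0],[0,0,0],[0,0,0],[0,0,0],[0,0,0],[0,0,0],[0,0,0]],"angular":[[0,0,0],[0,0,0],[0,0,0],[0,0,0],[0,0,0],[0,0,0],[0,0,0],[0,0,0],[0,0,0],[0,0,0],[0,0,0],[0,0,0]]}'
python3 -m pendant '{"grip":[-1,-1,-1],"linear":[[0,0,0],[0,0,0],[0,0,0]],"angular":[[0,0,0],[0,0,0],[0,0,0]]}'
python3 -c "
from h import *
go(626.7,-67.7,52,5.4)"
```

```text
t: 10.77
ee_pos: [447.7, -383.5, 53.2]
orientation: [3.133, 0.232, 0.001]
ft_force: [0.3, 1.5, 5.0]
width: 11.3
grasp_force: 30.0
t: 11.02
ee_pos: [447.7, -383.5, 53.2]
orientation: [3.133, 0.232, 0.0]
ft_force: [-0.6, 2.0, 6.2]
width: 12.0
grasp_force: 30.0
tcp [ 447.7 -383.5   53.2] phi 8.5 tilt 0.02 w 12.0 q6 0.69 | shift [ 223.5 -286.     1.2] turn 0.053
```

```bash
python3 -m pendant '{"grip":[-1,-1,-1,-1,-1,-1],"linear":[[0,0,-10],[0,0,-20],[0,0,-30],[0,0,-30],[0,0,0],[0,0,0]],"angular":[[0,0,0],[0,0,0],[0,0,0],[0,0,0],[0,0,0],[0,0,0]]}'
python3 -m pendant '{"grip":[-1,-1,-1,-1,-1,-1,-1,-1,-1,-1,-1,-1],"linear":[[10,-13,0],[20,-26,0],[21,-27,0],[21,-27,0],[21,-27,0],[21,-27,0],[21,-27,0],[21,-27,0],[21,-27,0],[21,-27,0],[20,-24,0],[7,-7,0]],"angular":[[0,0,0],[0,0,0],[0,0,0],[0,0,0],[0,0,0],[0,0,0],[0,0,0],[0,0,0],[0,0,0],[0,0,0],[0,0,0.025],[0,0,0.028]]}'
python3 -m pendant '{"grip":[-1,-1],"linear":[[0,0,0],[0,0,0]],"angular":[[0,0,0],[0,0,0]]}'
python3 -c "
from h import *
im,o=shot('w7'); print(o['ft_force']); go(628.1,-67.8,61,5.4)
[print(l) for l in lids(im,o,46+o['ee_pos'][2]-53)[0]]"
```

```text
t: 11.52
ee_pos: [448.4, -384.2, 144.6]
orientation: [3.13, 0.232, 0.004]
ft_force: [0.3, 0.4, -2.7]
width: 11.7
grasp_force: 30.0
t: 12.52
ee_pos: [628.9, -63.6, 140.8]
orientation: [-3.137, -0.151, 0.003]
ft_force: [-0.1, -0.4, -2.5]
width: 11.7
grasp_force: 30.0
t: 12.68
ee_pos: [627.1, -67.1, 140.9]
orientation: [-3.138, -0.152, 0.005]
ft_force: [-0.5, -0.3, -2.6]
width: 12.0
grasp_force: 30.0
[-0.4530019  -0.2718619  -2.58316642]
tcp [626.8 -67.8 141.2] phi 5.5 tilt 0.17 w 11.9 q6 1.35 | shift [ 1.5  0.1 80.2] turn 0.002
(array([313., 248.]), array([656.8, -64.8]), array([42.5, 35.3]), 5.5, array([657.1, -64.8]))
```

View pics/w7.png

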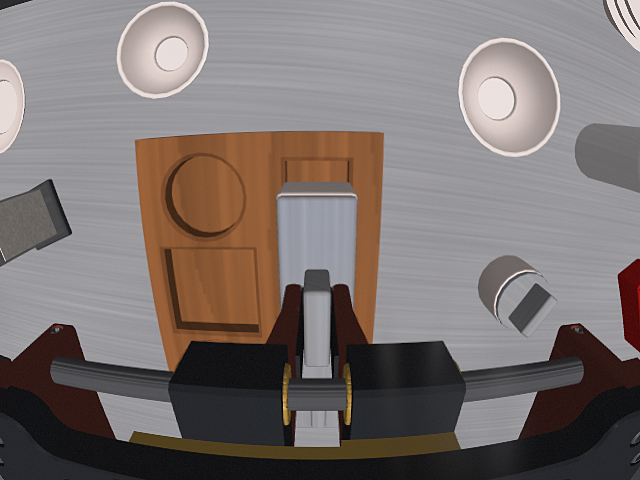

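The slim pot is held square and upright over its pocket, whose rim shows at (317,160). The small pot is at (517,295). I'm lowering it now.

```bash
python3 -m pendant '{"grip":[-1,-1,-1,-1,-1,-1,-1,-1,-1],"linear":[[1.7,0,20],[0,0,20],[0,0,12],[0,0,8],[0,0,6],[0,0,5],[0,0,5],[0,0,3],[0,0,0]],"angular":[[0,0,0],[0,0,0],[0,0,0],[0,0,0],[0,0,0],[0,0,0],[0,0,0],[0,0,0],[0,0,0]]}'
python3 -c "
from h import *
go(628.5,-67.8,61,5.4);print(ctrl.get_obs()['ft_force'])"
```

```text
t: 13.48
ee_pos: [629.9, -67.4, 63.4]
orientation: [-3.138, -0.149, 0.0]
ft_force: [-0.1, 0.5, -2.1]
width: 11.8
grasp_force: 30.0
tcp [629.9 -67.4  63.4] phi 5.4 tilt 0.02 w 11.8 q6 1.35 | shift [-1.4  0.3  2.4] turn 0.001
[-0.12034801  0.48127986 -2.08302469]
```

```bash
python3 -m pendant '{"grip":[-1,-1,0,0,0,0,0,0,0,0,0,0],"linear":[[-0.7,0,1.5],[0,0,0],[0,0,0],[0,0,0],[0,0,0],[0,0,0],[0,0,0],[0,0,-15],[0,0,-25],[0,0,-25],[0,0,-25],[0,0,0]],"angular":[[0,0,0],[0,0,0],[0,0,0],[0,0,0],[0,0,0],[0,0,0],[0,0,0],[0,0,0],[0,0,0],[0,0,0],[0,0,0],[0,0,0]]}'
python3 -m pendant '{"grip":[0.3,0.3,0.3,0.3,0.3,0.3,0.3,0.3,0.3,0.3,0.3,0.3],"linear":[[-9,31,0],[-9,31,0],[-9,31,0],[-8,31,0],[-8,30,0],[0,0,0],[0,0,0],[0,0,0],[0,0,0],[0,0,0],[0,0,0],[0,0,0]],"angular":[[0,0,0],[0,0,0],[0,0,0],[0,0,0],[0,0,0],[0,0,0.106],[0,0,0.106],[0,0,0.106],[0,0,0.106],[0,0,0.106],[0,0,0.105],[0,0,0]]}'
python3 -c "
from h import *
im,o=shot('w8'); go(601,-225.1,52,-31)
[print(l) for l in lids(im,o)[0]]"
```

```text
t: 14.48
ee_pos: [632.4, -67.8, 157.4]
orientation: [3.137, 0.149, 0.013]
ft_force: [0.8, 0.5, 1.3]
width: 43.8
grasp_force: 0.0
t: 15.48
ee_pos: [600.8, -224.7, 151.6]
orientation: [-3.026, 0.844, 0.001]
ft_force: [0.3, -0.7, -0.1]
width: 56.6
grasp_force: 0.0
tcp [ 600.8 -224.7  151.6] phi -30.8 tilt 0.04 w 57.2 q6 1.73 | shift [ 0.4  0.2 99.6] turn 0.003
(array([353., 226.]), array([ 597.7, -256.3]), array([51., 41.]), 60.9, array([ 593.3, -253.9]))
```

View pics/w8.png

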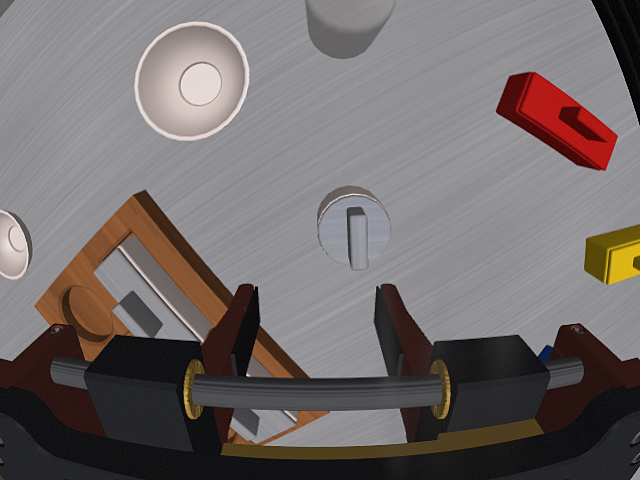

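The small pot has been knocked sideways: its lid is at (354,230) and its rib runs from (357,209) to (359,269). Slim and oblong look seated. I'll re-measure the small pot.

```bash
python3 -c "
from h import *
im,o=load('w8')
P=cast('wrist',[(357,209),(359,269)],74,o); d=P[0]-P[1]; print(P.round(1),P.mean(0),np.linalg.norm(d),np.degrees(np.arctan2(d[1],d[0])))
W=cast('wrist',[(318.5,230),(391,232),(355,270),(352,194)],46,o); print(W.round(1)); print(cv2.minEnclosingCircle(W[:,:2].astype(np.float32)))
c=P.mean(0); go(c[0],c[1],52,np.degrees(np.arctan2(d[1],d[0])))"
```

```text
[[ 613.6 -264.    74. ]
 [ 575.6 -244.3   74. ]] [ 594.6095583  -254.11020581   74.        ] 42.7950941699441 -27.431032765837827
[[ 607.5 -230.7   46. ]
 [ 577.8 -277.1   46. ]
 [ 565.1 -238.3   46. ]
 [ 618.3 -265.8   46. ]]
((591.7332153320312, -252.07147216796875), 29.952104568481445)
tcp [ 600.8 -224.7  151.6] phi -30.8 tilt 0.04 w 57.2 q6 1.73 | shift [ 9.8 28.4 99.6] turn -0.060
```

```bash
python3 -m pendant '{"grip":[0.2,0.2,0.2,0.2],"linear":[[9,28,20],[0,0,0],[0,0,0],[0,0,0]],"angular":[[0,0,-0.04],[0,0,0],[0,0,0],[0,0,0]]}'
python3 - <<'E'
from h import *
im,o=shot('w9')
L,m=lids(im,o)
for l in L: print(l)
cv2.imwrite('pics/w9c.png',cv2.resize(im[130:330,210:430],None,fx=3,fy=3,interpolation=cv2.INTER_CUBIC))
E
```

```text
t: 15.87
ee_pos: [594.2, -253.3, 132.0]
orientation: [-3.044, 0.776, 0.001]
ft_force: [0.8, 0.8, 0.2]
width: 52.7
grasp_force: 0.0
(array([323., 233.]), array([ 601.9, -262.4]), array([50. , 27.6]), 45.6, array([ 596.7, -257.4]))
```

View pics/w9c.png

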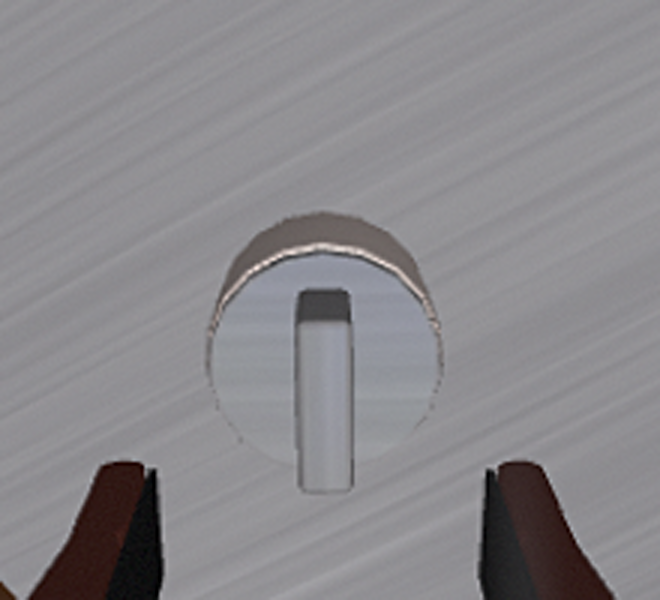

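```bash
python3 -c "
from h import *
im,o=load('w9'); R=Ro.from_rotvec(o['orientation']).as_matrix()
P=cast('wrist',[(318.3,237.3),(318.5,293.3)],74,o); W=cast('wrist',[(279.5,250),(357.2,250),(318.3,213.5),(318.3,287)],46,o)
print(((P-o['ee_pos'])@R).round(1), ((W-o['ee_pos'])@R).round(1))"
```

```text
[[ 17.7   1.2  58. ]
 [-20.6   1.4  58. ]] [[ -0.2 -26.1  86. ]
 [ -0.2  28.9  86. ]
 [ 26.2   1.3  86. ]
 [-28.9   1.4  86. ]]
```

The lid and the rib agree: the pot centre is at tool (-1.4, 1.3). Descending.

```bash
python3 -m pendant '{"grip":[0.1,0.1,0.1,0.1,0.1,-1,-1,-1,-1,-1,-1,-1],"linear":[[-1.4,1.3,25],[0,0,25],[0,0,19],[0,0,9],[0,0,0],[0,0,0],[0,0,0],[0,0,0],[0,0,0],[0,0,0],[0,0,0],[0,0,0]],"angular":[[0,0,0],[0,0,0],[0,0,0],[0,0,0],[0,0,0],[0,0,0],[0,0,0],[0,0,0],[0,0,0],[0,0,0],[0,0,0],[0,0,0]]}'
python3 -m pendant '{"grip":[-1,-1,-1,-1,-1,-1,-1],"linear":[[0,0,0],[0,0,0],[0,0,0],[0,0,-15],[0,0,-30],[0,0,-35],[0,0,0]],"angular":[[0,0,0],[0,0,0],[0,0,0],[0,0,0],[0,0,0],[0,0,0],[0,0,0]]}'
python3 -c "
from h import *
go(650.7,24.6,62,-28.7); go(650.7,24.6,62,5.4)"
```

```text
t: 16.92
ee_pos: [592.9, -254.0, 54.7]
orientation: [3.044, -0.778, 0.001]
ft_force: [-0.2, 0.8, 3.3]
width: 11.8
grasp_force: 30.0
t: 17.5
ee_pos: [595.6, -255.4, 139.9]
orientation: [3.042, -0.777, 0.013]
ft_force: [2.0, -0.4, -0.9]
width: 12.2
grasp_force: 30.0
tcp [ 595.6 -255.4  139.9] phi -28.7 tilt 0.49 w 12.2 q6 1.65 | shift [ -86.6 -272.1   77.3] turn 0.001
tcp [ 595.6 -255.4  139.9] phi -28.7 tilt 0.49 w 12.2 q6 1.65 | shift [ -86.6 -272.1   77.3] turn -0.594
```

```bash
python3 -m pendant '{"grip":[-1,-1,-1,-1,-1,-1,-1,-1,-1,-1,-1,-1],"linear":[[0,0,-25],[-4,-12,0],[-9,-27,0],[-9,-29,0],[-9,-29,0],[-9,-29,0],[-9,-29,0],[-9,-29,0],[-9,-29,0],[-9,-29,0],[-8,-22,0],[-2,-8,0]],"angular":[[0,0,0],[0,0,0],[0,0,0],[0,0,0],[0,0,0],[0,0,0],[0,0,0],[0,0,0],[0,0,0],[0,0,0],[0,0,0],[0,0,0]]}'
python3 -m pendant '{"grip":[-1,-1,-1],"linear":[[0,0,0],[0,0,0],[0,0,0]],"angular":[[0,0,0],[0,0,0],[0,0,0]]}'
python3 -c "
from h import *
go(650.7,24.6,63,-28.7)"
```

```text
t: 18.5
ee_pos: [646.8, 30.1, 157.2]
orientation: [-3.045, 0.773, 0.003]
ft_force: [-0.5, 0.7, -2.7]
width: 12.2
grasp_force: 30.0
t: 18.75
ee_pos: [646.9, 25.1, 158.4]
orientation: [3.043, -0.778, -0.002]
ft_force: [-0.4, -0.8, -2.3]
width: 12.0
grasp_force: 30.0
tcp [646.9  25.1 158.4] phi -28.7 tilt 0.07 w 12.0 q6 2.09 | shift [ 3.6 -1.5 95.4] turn 0.000
```

```bash
python3 -m pendant '{"grip":[-1,-1,-1,-1,-1,-1],"linear":[[3.6,-1.5,20],[0,0,20],[0,0,15],[0,0,5],[0,0,0],[0,0,0]],"angular":[[0,0,0],[0,0,0],[0,0,0],[0,0,0],[0,0,0],[0,0,0]]}'
python3 -c "
from h import *
go(651,24.5,63,-28.7)"
```

```text
t: 19.25
ee_pos: [651.5, 24.7, 99.5]
orientation: [3.043, -0.779, 0.0]
ft_force: [0.3, -0.5, -1.0]
width: 11.9
grasp_force: 30.0
tcp [651.5  24.7  99.5] phi -28.7 tilt 0.01 w 11.9 q6 2.09 | shift [-0.4  0.4 36.5] turn -0.000
```

```bash
python3 -m pendant '{"grip":[-1,-1,-1,-1,-1,-1,-1,-1],"linear":[[-0.4,0.4,9],[0,0,7],[0,0,6],[0,0,5],[0,0,5],[0,0,4],[0,0,0],[0,0,0]],"angular":[[0,0,0],[0,0,0],[0,0,0],[0,0,0],[0,0,0],[0,0,0],[0,0,0],[0,0,0]]}'
python3 -m pendant '{"grip":[0,0,0,0,0,0,0,0,0,0],"linear":[[0,0,0],[0,0,0],[0,0,0],[0,0,0],[0,0,0],[0,0,-15],[0,0,-35],[0,0,-35],[0,0,-35],[0,0,-35]],"angular":[[0,0,0],[0,0,0],[0,0,0],[0,0,0],[0,0,0],[0,0,0],[0,0,0],[0,0,0],[0,0,0],[0,0,0]]}'
python3 -c "
from h import *
go(617.2,209.5,250,0)"
```

```text
t: 19.92
ee_pos: [650.9, 25.5, 63.0]
orientation: [3.044, -0.777, -0.0]
ft_force: [0.7, -0.3, -2.1]
width: 11.4
grasp_force: 30.0
t: 20.75
ee_pos: [650.5, 25.4, 219.8]
orientation: [3.044, -0.778, -0.0]
ft_force: [0.3, -0.4, 0.0]
width: 43.8
grasp_force: 0.0
tcp [650.5  25.4 219.8] phi -28.7 tilt 0.01 w 43.8 q6 2.09 | shift [-117.5 -145.5  -30.2] turn -0.500
```

```bash
python3 -m pendant '{"grip":[0,0,0,0,0,0],"linear":[[0,0,-22],[0,0,-22],[0,0,-22],[0,0,-22],[0,0,-22],[0,0,0]],"angular":[[0,0,-0.1],[0,0,-0.1],[0,0,-0.1],[0,0,-0.1],[0,0,-0.1],[0,0,0]]}'
python3 -m pendant '{"grip":[0,0,0,0,0,0,0,0,0,0],"linear":[[-19,-28,0],[-19,-28,0],[-19,-28,0],[-19,-28,0],[-19,-28,0],[-19,-28,0],[-18,-28,0],[-18,-29,0],[0,0,0],[0,0,0]],"angular":[[0,0,0],[0,0,0],[0,0,0],[0,0,0],[0,0,0],[0,0,0],[0,0,0],[0,0,0],[0,0,0],[0,0,0]]}'
python3 -c "
from h import *
im,o=shot('w10'); go(617.2,209.5,250,0); cv2.imwrite('pics/side10.png',ctrl.get_image('side')[:,:,::-1]); cv2.imwrite('pics/scene10.png',ctrl.get_image('scene')[:,:,::-1])"
```

```text
t: 21.25
ee_pos: [652.9, 25.5, 333.5]
orientation: [-3.141, -0.006, -0.013]
ft_force: [0.9, 0.2, 0.7]
width: 43.9
grasp_force: 0.0
t: 22.08
ee_pos: [499.8, 251.5, 327.5]
orientation: [3.141, 0.002, -0.001]
ft_force: [0.3, -0.4, 0.5]
width: 44.0
grasp_force: 0.0
tcp [500.5 250.6 327.6] phi 0.0 tilt 0.04 w 43.9 q6 2.01 | shift [116.7  41.1  77.6] turn 0.000
```

View pics/w10.png

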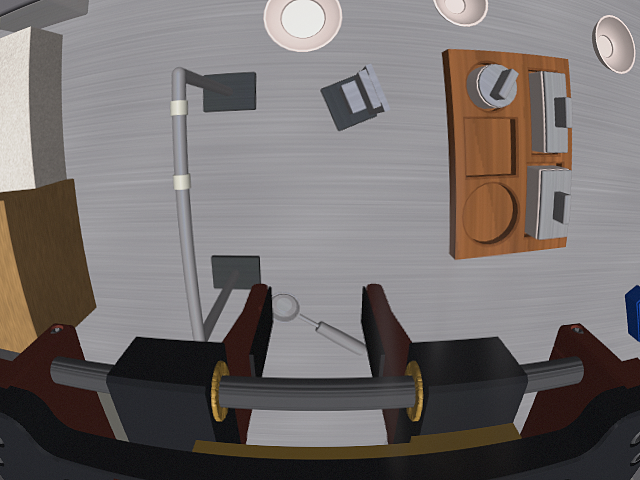

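All three pots are seated: small (492,88), slim (550,110), oblong (550,202). The stand is at (355,98), and the rail bands are at (179,107) and (181,182). I'm moving to a second view over the stand.

```bash
python3 -m pendant '{"grip":[0.2,0.2,0.2,0.2,0.2,0.2,0.2],"linear":[[23,8,13],[23,8,13],[23,8,13],[23,8,13],[23,8,13],[0,0,0],[0,0,0]],"angular":[[0,0,0],[0,0,0],[0,0,0],[0,0,0],[0,0,0],[0,0,0],[0,0,0]]}'
python3 - <<'E'
from h import *
np.set_printoptions(precision=1,suppress=True)
a=load('w10'); b=shot('w11')
def bands(im):
    f=im.astype(int); m=((f.min(2)>185)&(f[...,2]-f[...,0]>4)).astype(np.uint8)
    n,_,st,ce=cv2.connectedComponentsWithStats(m); return [(ce[i].round(1).tolist(),st[i][2:].tolist()) for i in range(1,n) if 30<st[i][4]<600]
print("b10",bands(a[0]),a[0][107,179],a[0][182,181]); print("b11",bands(b[0]))
sc=cv2.imread('pics/scene10.png'); sd=cv2.imread('pics/side10.png'); print("sc",bands(sc),"sd",bands(sd))
for l in lids(*a,z=54)[0]: print(l)
c=b[0][60:320,200:460]; cv2.imwrite('pics/w11c.png',cv2.resize(c,None,fx=2.3,fy=2.3,interpolation=cv2.INTER_CUBIC))
go(617,209,200,0,b[1])
E
```

```text
t: 22.82
ee_pos: [616.4, 208.4, 261.5]
orientation: [3.141, -0.006, -0.004]
ft_force: [0.2, 0.0, -0.4]
width: 52.8
grasp_force: 0.0
b10 [([466.1, 15.6], [55, 27, 144]), ([455.0, 8.3], [32, 20, 462]), ([176.5, 107.4], [10, 15, 139]), ([179.5, 182.2], [10, 15, 130])] [204 218 219] [211 222 223]
b11 [([49.0, 35.9], [56, 20, 135]), ([441.9, 73.1], [68, 69, 443]), ([105.8, 273.7], [12, 15, 134])]
sc [([451.4, 359.1], [16, 11, 65])] sd [([246.0, 162.0], [9, 5, 39]), ([227.9, 234.1], [23, 15, 215]), ([187.2, 307.3], [38, 26, 65]), ([190.7, 317.0], [25, 19, 254]), ([134.9, 333.6], [13, 23, 87]), ([74.6, 365.8], [96, 51, 303]), ([259.7, 404.9], [8, 5, 32]), ([71.5, 457.5], [22, 44, 44])]
(array([492.,  90.]), array([647.1,  33.6]), array([52. , 35.6]), 22.2, array([649.5,  27.5]))
(array([376.,  89.]), array([631.4, 185.1]), array([59.1, 17.9]), 23.2, array([633.7, 179.7]))
tcp [616.4 208.4 261.5] phi -0.2 tilt 0.15 w 52.8 q6 1.88 | shift [ 0.7 -0.7 61.5] turn -0.004
```

View pics/w11c.png

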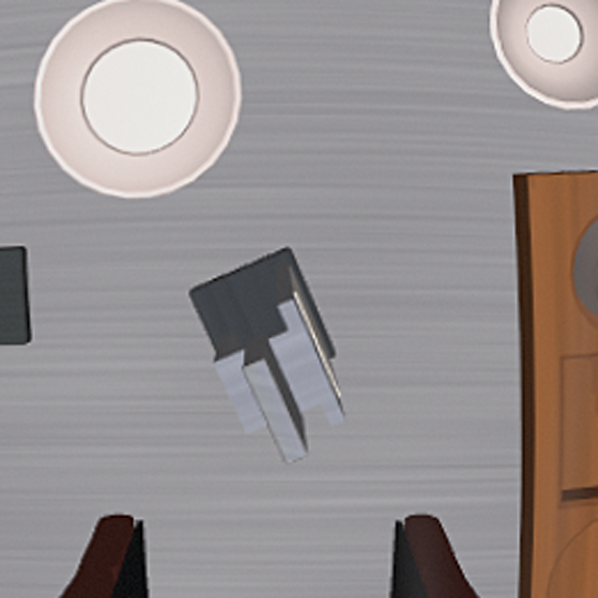

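The final crop shows the stand's tab top running from (256,364) to (297,458), with the hook crossbar to either side, the plate on the tray side and the lip on the rail side. From here I'll measure numerically only.

```bash
python3 - <<'E'
from h import *
np.set_printoptions(precision=1,suppress=True)
ia,oa=load('w10'); ib,ob=load('w11')
P=cast('wrist',[(200+x/2.3,60+y/2.3) for x,y in [(246,366),(267,362),(307,455),(286,462)]],161,ob); d=(P[0]+P[1]-P[2]-P[3])/2
print("tab",P[:,:2],P.mean(0),"len",np.linalg.norm(d),"thick",np.linalg.norm(P[0]-P[1]),"ang",np.degrees(np.arctan2(d[1],d[0])))
def bl(im,roi,t,w):
    x0,x1,y0,y1=roi; f=im[y0:y1,x0:x1].astype(int); m=((f.min(2)>t)&(f[...,2]-f[...,0]>=w)).astype(np.uint8)
    n,_,st,ce=cv2.connectedComponentsWithStats(m); return [((ce[i]+[x0,y0]).round(1).tolist(),st[i].tolist()) for i in range(1,n) if st[i][4]>8]
print("w10",bl(ia,(150,220,80,220),170,3)); 
for t in (150,170): print("w11",bl(ib,(40,200,120,330),t,3))
sc=cv2.imread('pics/scene0.png'); sd=cv2.imread('pics/side0.png')
print("sc",bl(sc,(490,525,230,300),160,-5)); print("sd",bl(sd,(195,280,385,420),160,-5))
E
```

```text
tab [[634.6 214.6]
 [635.9 208. ]
 [604.5 195. ]
 [602.1 201.9]] [619.2 204.9 161. ] len 34.43144699716835 thick 6.777906311719458 ang 21.911073007447875
w10 [([176.7, 107.2], [21, 20, 13, 15, 175]), ([179.9, 182.0], [24, 95, 13, 15, 166])]
w11 [([107.0, 273.6], [59, 146, 17, 16, 211])]
w11 [([106.4, 273.8], [60, 146, 14, 16, 171])]
sc [([508.4, 256.1], [17, 25, 4, 3, 11]), ([510.9, 277.1], [19, 46, 5, 3, 14])]
sd [([196.8, 397.3], [0, 0, 7, 29, 115]), ([219.1, 398.9], [20, 10, 9, 8, 58]), ([259.7, 405.3], [61, 17, 9, 8, 58])]
```

```bash
python3 - <<'E'
from h import *
np.set_printoptions(precision=1,suppress=True)
oa=load('w10')[1]; ob=load('w11')[1]
A=cast('wrist',[(177.2,107.2),(180.3,182.0)],190,oa); B=cast('wrist',[(107.3,273.7)],190,ob); print(A,B)
r=lambda n,p,o=None:(lambda x:(x[0],x[1][0]))(rays(n,[p],o))
fw,nw=r('wrist',(177.2,107.2),oa),r('wrist',(180.3,182),oa); w11=r('wrist',(107.3,273.7),ob)
fs,ns=r('scene',(510.9,277.1)),r('scene',(508.4,256.1)); fd,nd=r('side',(219.1,398.9)),r('side',(259.7,405.3))
print("w10+w11 far",tri(fw,w11),"near",tri(nw,w11))
for n,x in (("far",(fw,fs,fd)),("near",(nw,ns,nd))): print(n,tri(*x),tri(*x[1:]),tri(x[0],x[2]))
E
```

```text
[[605.7 366.2 190. ]
 [542.1 366.5 190. ]] [[601.6 367.8 190. ]]
w10+w11 far (array([605. , 363. , 197.6]), np.float64(0.34404498274655376)) near (array([542.3, 423.4,  83.9]), np.float64(21.745004514597827))
far (array([604.6, 365.1, 196.2]), np.float64(1.2396246784096454)) (array([604.1, 366. , 196.7]), np.float64(0.8014187243011761)) (array([605.4, 364.8, 193.7]), np.float64(0.03844569242990601))
near (array([542.3, 365.5, 195.8]), np.float64(1.157687178968351)) (array([542. , 366.3, 196.5]), np.float64(0.7212044537208677)) (array([542.7, 365.1, 193.7]), np.float64(0.1173147256019084))
```

```bash
python3 -m pendant '{"grip":[0.2,0.2,0.2,0.2,0.2,0.2,0.2,0.2,0.2],"linear":[[2.8,3.5,0],[0,0,15],[0,0,15],[0,0,15],[0,0,15],[0,0,0],[0,0,0],[0,0,0],[0,0,0]],"angular":[[0,0,0],[0,0,-0.1],[0,0,-0.1],[0,0,-0.1],[0,0,-0.082],[0,0,0],[0,0,0],[0,0,0],[0,0,0]]}'
python3 - <<'E'
from h import *
im,o=shot('w12'); go(619.2,204.9,126,21.9,o)
f=cv2.GaussianBlur(im,(3,3),0).astype(int); s=im[200:330,250:390]
m=((f[...,0]-f[...,2]>8)&(f[...,1]>110)).astype(np.uint8)
n,l,st,ce=cv2.connectedComponentsWithStats(m)
T=np.array(ctrl.camera_params('wrist')['T_tool_cam']); R=Ro.from_rotvec(o['orientation']).as_matrix()
print("expected tab px",proj_wrist(np.array([[619.2,204.9,161.],[619.2+17,204.9+7,161],[619.2-17,204.9-7,161]]),o).round(0).tolist())
for i in range(1,n):
    if st[i][4]>150:
        c=cv2.findContours((l==i).astype(np.uint8),0,1)[0][0]; print(st[i],ce[i].round(),cv2.minAreaRect(c))
# brightness profile across the tab at several rows
for r in (235,250,265,280): print(r,im[r,285:350:3,1].tolist())
E
```

```text
t: 23.62
ee_pos: [619.3, 207.3, 204.9]
orientation: [-3.085, -0.594, -0.004]
ft_force: [0.1, 0.3, 0.6]
width: 52.8
grasp_force: 0.0
tcp [619.3 207.3 204.9] phi 21.8 tilt 0.14 w 52.8 q6 1.50 | shift [-1.2  2.2 78.9] turn -0.002
expected tab px [[319.0, 273.0], [319.0, 244.0], [319.0, 301.0]]
[ 324  216   20   67 1002] [335. 249.] ((333.5, 249.0), (66.0, 19.0), 90.0)
[292 231  20  41 757] [302. 250.] ((301.5, 251.0), (40.0, 19.0), 90.0)
[476 242  19  25 160] [484. 253.] ((483.9000549316406, 253.70001220703125), (10.28591251373291, 29.06888198852539), 26.56505012512207)
[313 245  11  52 458] [319. 268.] ((318.0, 270.5), (51.0, 10.0), 90.0)
235 [162, 72, 96, 161, 162, 161, 163, 162, 165, 53, 68, 69, 69, 127, 164, 165, 166, 167, 162, 161, 153, 147]
250 [142, 150, 149, 156, 154, 155, 153, 155, 156, 149, 160, 153, 154, 140, 153, 153, 154, 151, 153, 154, 146, 148]
265 [149, 148, 145, 155, 155, 155, 155, 156, 155, 122, 154, 150, 154, 131, 156, 154, 155, 153, 155, 153, 149, 150]
280 [148, 146, 148, 148, 151, 150, 154, 150, 150, 118, 154, 154, 152, 140, 151, 146, 149, 161, 155, 155, 150, 149]
```

```bash
python3 -m pendant '{"grip":[0,0,0,0,0,0,-1,-1,-1,-1,-1,-1],"linear":[[-0.8,2.2,25],[0,0,25],[0,0,18],[0,0,9],[0,0,0],[0,0,0],[0,0,0],[0,0,0],[0,0,0],[0,0,0],[0,0,0],[0,0,0]],"angular":[[0,0,0],[0,0,0],[0,0,0],[0,0,0],[0,0,0],[0,0,0],[0,0,0],[0,0,0],[0,0,0],[0,0,0],[0,0,0],[0,0,0]]}'
python3 -m pendant '{"grip":[-1,-1,-1,-1],"linear":[[0,0,0],[0,0,0],[0,0,0],[0,0,0]],"angular":[[0,0,0],[0,0,0],[0,0,0],[0,0,0]]}'
python3 -c "
from h import *
go(470,270,268,-0.3)"
```

```text
t: 24.67
ee_pos: [618.8, 204.7, 126.5]
orientation: [-3.084, -0.596, -0.001]
ft_force: [-0.3, 1.1, -2.3]
width: 7.7
grasp_force: 30.3
t: 25.0
ee_pos: [618.8, 204.7, 126.4]
orientation: [-3.084, -0.596, -0.0]
ft_force: [-0.3, 0.1, 1.7]
width: 7.8
grasp_force: 30.0
tcp [618.8 204.7 126.4] phi 21.9 tilt 0.01 w 7.8 q6 1.49 | shift [-113.7 -116.1 -141.6] turn 0.387
```

```bash
python3 -m pendant '{"grip":[-1,-1,-1,-1,-1,-1,-1,-1,-1,-1,-1,-1],"linear":[[0,0,-10],[0,0,-20],[0,0,-30],[0,0,-30],[0,0,-30],[0,0,-20],[0,0,0],[0,0,0],[0,0,0],[0,0,0],[0,0,0],[0,0,0]],"angular":[[0,0,0],[0,0,0],[0,0,0],[0,0,0],[0,0,0],[0,0,0],[0,0,0.1],[0,0,0.1],[0,0,0.1],[0,0,0.087],[0,0,0],[0,0,0]]}'
python3 -m pendant '{"grip":[-1,-1,-1,-1,-1,-1,-1,-1],"linear":[[-10,-5,0],[-25,-10,0],[-30,-13,0],[-30,-13,0],[-30,-13,0],[-24,-11,0],[0,0,0],[0,0,0]],"angular":[[0,0,0],[0,0,0],[0,0,0],[0,0,0],[0,0,0],[0,0,0],[0,0,0],[0,0,0]]}'
python3 - <<'E'
from h import *
im,o=shot('w13'); go(470,366,262,-0.3,o)
f=cv2.GaussianBlur(im,(3,3),0).astype(int); m=((f.min(2)>160)&(f[...,2]-f[...,0]>=3)).astype(np.uint8)
n,l,st,ce=cv2.connectedComponentsWithStats(m)
E0=proj_wrist(np.array([[605,366,190.],[542.,366,190]]),o); print("expected bands px",E0.round(0).tolist())
for i in range(1,n):
    if st[i][4]>60 and np.min(np.linalg.norm(E0-ce[i],axis=1))<40: print(st[i],ce[i],cast('wrist',[st[i][:2]+(st[i][2:4]-1)/2],190,o).round(1))
E
```

```text
t: 26.0
ee_pos: [618.5, 204.4, 266.2]
orientation: [3.141, -0.004, -0.001]
ft_force: [-0.0, -0.9, -1.8]
width: 7.6
grasp_force: 30.0
t: 26.67
ee_pos: [468.5, 271.1, 266.5]
orientation: [-3.142, 0.002, -0.0]
ft_force: [-0.1, -0.3, -1.8]
width: 8.1
grasp_force: 30.0
tcp [468.5 271.1 266.5] phi -0.1 tilt 0.01 w 8.1 q6 2.07 | shift [  1.3 -94.9   4.5] turn 0.004
expected bands px [[172.0, 57.0], [174.0, 150.0]]
[163  46  16  19 278] [170.42805755  55.17985612] [[606.8 366.8 190. ]]
[164 139  16  20 282] [171.73049645 148.39007092] [[542.9 367.4 190. ]]
```

```bash
python3 -m pendant '{"grip":[-1,-1,-1,-1,-1,-1,-1],"linear":[[0,-15,0],[0,-25,0],[0,-25,0],[0,-20,0],[0,-10.5,0],[0,0,0],[0,0,0]],"angular":[[0,0,0],[0,0,0],[0,0,0],[0,0,0],[0,0,0],[0,0,0],[0,0,0]]}'
python3 - <<'E'
from h import *
im,o=shot('w14'); go(470,366.7,207.5,-0.3,o); print(o['ft_force'])
f=cv2.GaussianBlur(im,(3,3),0).astype(int); m=((f.min(2)>160)&(f[...,2]-f[...,0]>=3)).astype(np.uint8)
n,l,st,ce=cv2.connectedComponentsWithStats(m)
E0=proj_wrist(np.array([[605,366,190.],[542.,366,190]]),o); print("expected bands px",E0.round(0).tolist())
oa=load('w10')[1]; A=[rays('wrist',[p],oa) for p in ((177.2,107.2),(180.3,182))]
for i in range(1,n):
    if st[i][4]>60 and np.min(np.linalg.norm(E0-ce[i],axis=1))<40:
        p=st[i][:2]+(st[i][2:4]-1)/2; b=rays('wrist',[p],o); print(st[i],cast('wrist',[p],190,o).round(1),[tri((a[0],a[1][0]),(b[0],b[1][0])) for a in A])
E
```

```text
t: 27.3
ee_pos: [470.8, 365.8, 265.6]
orientation: [3.141, -0.007, -0.001]
ft_force: [-0.5, -0.2, -2.3]
width: 7.8
grasp_force: 30.0
tcp [470.8 365.8 265.6] phi -0.3 tilt 0.06 w 7.8 q6 2.22 | shift [-0.7 -1.  58.1] turn 0.001
[-0.50521745 -0.19240421 -2.2763493 ]
expected bands px [[314.0, 51.0], [315.0, 148.0]]
[308  40  18  19 291] [[606.2 364.5 190. ]] [(array([605.30782423, 364.52861223, 194.3465725 ]), np.float64(0.07122479178564563)), (array([570.33823742, 349.56360296, 276.84439227]), np.float64(22.649765537558697))]
[308 138  17  20 309] [[542.4 365.1 190. ]] [(array([573.67385515, 355.80416348, 242.89956926]), np.float64(29.866054939425208)), (array([542.59706823, 365.11829113, 193.56388507]), np.float64(0.024085395313444523))]
```

```bash
python3 -m pendant '{"grip":[-1,-1,-1,-1,-1,-1,-1],"linear":[[0,0.6,10],[0,0,15],[0,0,12],[0,0,8],[0,0,4],[0,0,0],[0,0,0]],"angular":[[0,0,0],[0,0,0],[0,0,0],[0,0,0],[0,0,0],[0,0,0],[0,0,0]]}'
python3 -m pendant '{"grip":[-1,-1,-1],"linear":[[0,0,3],[0,0,2.5],[0,0,0]],"angular":[[0,0,0],[0,0,0],[0,0,0]]}'
```

```text
t: 27.93
ee_pos: [470.7, 365.2, 217.2]
orientation: [3.141, -0.009, -0.0]
ft_force: [0.3, -0.8, -1.6]
width: 8.0
grasp_force: 30.0
t: 28.18
ee_pos: [470.5, 365.3, 211.5]
orientation: [3.142, -0.008, -0.0]
ft_force: [-1.0, -0.9, -2.3]
width: 7.9
grasp_force: 30.0
```

```bash
python3 -m pendant '{"grip":[-1,-1,-1,-1],"linear":[[0,0,1.5],[0,0,1.5],[0,0,0],[0,0,0]],"angular":[[0,0,0],[0,0,0],[0,0,0],[0,0,0]]}'
python3 -m pendant '{"grip":[-1,-1,-1,-1],"linear":[[0,0,1],[0,0,0],[0,0,0],[0,0,0]],"angular":[[0,0,0],[0,0,0],[0,0,0],[0,0,0]]}'
```

```text
t: 28.52
ee_pos: [470.5, 365.3, 208.6]
orientation: [3.141, -0.008, -0.0]
ft_force: [0.4, -0.0, -1.8]
width: 7.3
grasp_force: 30.0
t: 28.85
ee_pos: [470.6, 365.3, 207.7]
orientation: [-3.142, 0.008, -0.0]
ft_force: [-0.0, -0.6, -1.6]
width: 7.7
grasp_force: 30.0
```

```bash
python3 -m pendant '{"grip":[-1,-1,-1,-1],"linear":[[0,0,1],[0,0,0],[0,0,0],[0,0,0]],"angular":[[0,0,0],[0,0,0],[0,0,0],[0,0,0]]}'
python3 -m pendant '{"grip":[-1,-1,-1,-1],"linear":[[0,0,1],[0,0,0],[0,0,0],[0,0,0]],"angular":[[0,0,0],[0,0,0],[0,0,0],[0,0,0]]}'
```

```text
t: 29.18
ee_pos: [470.7, 365.4, 207.3]
orientation: [-3.141, 0.008, -0.001]
ft_force: [-1.9, -1.2, 5.8]
width: 7.9
grasp_force: 30.0
t: 29.52
ee_pos: [470.7, 365.4, 207.2]
orientation: [-3.141, 0.008, -0.001]
ft_force: [-4.6, -2.5, 12.8]
width: 8.0
grasp_force: 30.0
```

```bash
python3 -m pendant '{"grip":[-1,-1,-1,-1,-1,-1,-1,-1,-1,-1,-1,-1],"linear":[[0,0,-1.6],[5,0,0],[10,0,0],[11,0,0],[12,0,0],[12,0,0],[12,0,0],[12,0,0],[11,0,0],[8,0,0],[0,0,0],[0,0,0]],"angular":[[0,0,0],[0,0,0],[0,0,0],[0,0,0],[0,0,0],[0,0,0],[0,0,0],[0,0,0],[0,0,0],[0,0,0],[0,0,0],[0,0,0]]}'
python3 -c "
from h import *
go(574.0,364.9,207.7,-0.4)"
```

```text
t: 30.52
ee_pos: [565.2, 364.7, 207.3]
orientation: [-3.141, 0.009, -0.004]
ft_force: [2.6, 0.5, 3.2]
width: 7.8
grasp_force: 30.0
tcp [565.2 364.7 207.3] phi -0.3 tilt 0.14 w 7.8 q6 2.13 | shift [ 8.8 -0.2 -0.3] turn 0.001
```

```bash
python3 -m pendant '{"grip":[-1,-1,-1,-1,-1],"linear":[[5,0,0],[3.8,0,0],[0,0,0],[0,0,0],[0,0,0]],"angular":[[0,0,0],[0,0,0],[0,0,0],[0,0,0],[0,0,0]]}'
python3 - <<'E'
from h import *
im,o=shot('w15'); go(574.0,364.9,207.7,-0.4,o); print(o['ft_force'])
sd=ctrl.get_image('side')[:,:,::-1]; cv2.imwrite('pics/side15.png',sd)
E0=proj_wrist(np.array([[605,365,190.],[542.,365,190]]),o); print(E0.round(0).tolist())
f=cv2.GaussianBlur(im,(3,3),0).astype(int); m=((f.min(2)>160)&(f[...,2]-f[...,0]>=3)).astype(np.uint8)
n,l,st,ce=cv2.connectedComponentsWithStats(m)
for i in range(1,n):
    if st[i][4]>40 and np.min(np.linalg.norm(E0-ce[i],axis=1))<50:
        p=st[i][:2]+(st[i][2:4]-1)/2; print(st[i],cast('wrist',[p],196,o).round(1))
E
```

```text
t: 30.93
ee_pos: [572.4, 364.8, 207.3]
orientation: [-3.142, 0.008, -0.001]
ft_force: [0.7, -0.4, 3.0]
width: 8.1
grasp_force: 30.0
tcp [572.4 364.8 207.3] phi -0.3 tilt 0.04 w 8.1 q6 2.13 | shift [ 1.6 -0.1 -0.4] turn 0.002
[ 0.71288116 -0.35213728  3.00402467]
[[315.0, 232.0], [315.0, 339.0]]
[305 225  21  24 473] [[604.5 364.8 196. ]]
```

```bash
python3 -m pendant '{"grip":[-1,-1,0,0,0,0,0,0,0,0,0,0],"linear":[[1,0,0],[0,0,0],[0,0,0],[0,0,0],[0,0,0],[0,0,0],[0,0,0],[0,0,-15],[0,0,-30],[0,0,-35],[0,0,-35],[0,0,0]],"angular":[[0,0,0],[0,0,0],[0,0,0],[0,0,0],[0,0,0],[0,0,0],[0,0,0],[0,0,0],[0,0,0],[0,0,0],[0,0,0],[0,0,0]]}'
python3 -m pendant '{"grip":[0,0,0,0,0,0,0,0,0],"linear":[[-10,15,-10],[-15,25,0],[-15,25,0],[-15,25,0],[0,0,0],[0,0,0],[0,0,0],[0,0,0],[0,0,0]],"angular":[[0,0,0],[0,0,0],[0,0,0],[0,0,0],[0,0,0],[0,0,0],[0,0,0],[0,0,0],[0,0,0]]}'
python3 - <<'E'
from h import *
im,o=shot('w16'); go(500,250,330,0,o)
e=proj_wrist(np.array([[556.,365,161+81.],[592.,365,242],[573.5,365,242]]),o); print("tab top expected",e.round(0).tolist())
f=cv2.GaussianBlur(im,(3,3),0).astype(int); m=((f[...,0]-f[...,2]>8)&(f[...,1]>105)).astype(np.uint8)
n,l,st,ce=cv2.connectedComponentsWithStats(m)
for i in range(1,n):
    if st[i][4]>80 and abs(ce[i]-e[2]).max()<60:
        p=st[i][:2]; q=p+st[i][2:4]; print(st[i],"ctr@242",cast('wrist',[(p+q-1)/2],242,o).round(1),"rows ->x",cast('wrist',[((p[0]+q[0])/2,p[1]),((p[0]+q[0])/2,q[1]-1)],242,o).round(1).tolist())
for l in lids(im,o,z=54)[0]: print(l)
print(np.round(H['obl']),np.round(H['slim']),np.round(H['small']))
E
```

```text
t: 32.03
ee_pos: [576.3, 366.5, 330.6]
orientation: [-3.135, 0.008, -0.016]
ft_force: [1.0, 0.4, 1.1]
width: 44.0
grasp_force: 0.0
t: 32.78
ee_pos: [518.4, 275.9, 332.0]
orientation: [-3.141, 0.007, 0.0]
ft_force: [0.1, 0.7, 0.3]
width: 43.9
grasp_force: 0.0
tcp [518.4 275.9 332. ] phi -0.3 tilt 0.01 w 43.9 q6 2.04 | shift [-18.3  26.    2. ] turn -0.005
tab top expected [[191.0, 198.0], [188.0, 148.0], [189.0, 174.0]]
[211 136  19  61 788] ctr@242 [[578.2 341.9 242. ]] rows ->x [[599.0, 340.6, 242.0], [556.9, 342.7, 242.0]]
[189 150   9  48 250] ctr@242 [[573.7 362.1 242. ]] rows ->x [[590.4, 360.8, 242.0], [556.8, 363.0, 242.0]]
(array([220., 166.]), array([559.4, 392.5]), array([73.8, 21.2]), -0.3, array([559.4, 386.9]))
[500. -80.] [627. -68.] [651.  25.]
```

```bash
python3 -m pendant '{"grip":[0,0,0,0,0,0,0,0,0,0,0,0],"linear":[[0,20,0],[0,35,0],[0,35,0],[0,35,0],[0,35,0],[0,35,0],[0,35,0],[0,35,0],[0,35,0],[0,20,0],[0,0,0],[0,0,0]],"angular":[[0,0,0],[0,0,0],[0,0,0],[0,0,0],[0,0,0],[0,0,0],[0,0,0],[0,0,0],[0,0,0],[0,0,0],[0,0,0],[0,0,0]]}'
python3 - <<'E'
from h import *
im,o=shot('w17'); go(500,250,330,0,o)
for z in (46,54): 
    for l in lids(im,o,z=z)[0]: print(z,l)
a=cv2.imread('pics/side15.png').astype(int); b=ctrl.get_image('side')[:,:,::-1].astype(int); cv2.imwrite('pics/side17.png',b)
d=abs(a-b).max(2)>60; print("stand region change",d[320:470,150:400].sum())
E
```

```text
t: 33.83
ee_pos: [516.6, -45.5, 332.1]
orientation: [-3.141, 0.011, 0.0]
ft_force: [-0.2, -0.0, -0.3]
width: 43.9
grasp_force: 0.0
tcp [516.6 -45.5 332.1] phi -0.4 tilt 0.02 w 43.9 q6 1.47 | shift [ -18.7 -295.3    2.2] turn -0.007
46 (array([348., 208.]), array([498.6, -81.3]), array([96.2, 52. ]), 5.4, array([498.6, -81.5]))
46 (array([256.,  89.]), array([650.7,  27. ]), array([53.2, 52.1]), -0.9, array([650.7,  26.9]))
46 (array([337., 107.]), array([627.7, -68.8]), array([108.9,  36.2]), 5.4, array([627.4, -68.4]))
54 (array([348., 208.]), array([500.4, -80.7]), array([94.5, 51. ]), 5.4, array([500.5, -80.8]))
54 (array([256.,  89.]), array([649.9,  25.7]), array([52.3, 51.2]), -0.9, array([649.8,  25.5]))
54 (array([337., 107.]), array([627.3, -68.4]), array([106.9,  35.5]), 5.4, array([626.9, -68. ]))
stand region change 4436[ WARN:0@2.455] global loadsave.cpp:1063 imwrite_ Unsupported depth image for selected encoder is fallbacked to CV_8U.
```

The lids measure their true sizes at the seated height of 54 mm, all within about 1.5 mm of the pocket centres. The stand hangs at x≈573.6 and the middle of the mark is at about 573.5. Handing in.

```bash
python3 -c "
from workcell import ctrl
print(ctrl.close_job())"
```

```text
the job is handed in; nothing more can be done
None
```

The job is handed in but no verdict came back: by my last measurements the small round, oblong and slim pots sit fully down in their own pockets (no large round or square pot was there), and the stand, hooked about 100 mm short and slid along the rail, hangs between the bands.

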